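# Fit the wrapping-paper roll between its counter brackets

## Task

Take the paper roll on its spring-loaded spindle out of the wooden cradle and fit it in the counter roll holder: put the sprung end in the left cup, push the spring in until the solid pin can drop in front of the right cup, then ease it out until both pins are home in their cups, and let go. The right cheek is clamped wherever the last roll left it, so feel your way: do not ram the spindle against the holder or let it snap home, and leave the corkscrew, stopper and funnel where they are.

Things in the scene. Friction and masses are not known exactly. Their poses are not given: they have to be found in the camera images.
- roll_center (a point): Centre of the wound kraft-paper roll, on its axis: a rigid cylinder 48 mm across, 120 mm long, 0.25 to 0.46 kg with its spindle. Grip it across its diameter at its middle. Its own x axis runs along the spindle to the sprung end: there a steel hub 20 mm across and 15 mm long, then the long sprung pin, 9 mm across, round-nosed, its tip 121 mm from the centre while the spring is free.
- solid_tip (a point): Very tip of the solid pin (9 mm across, round-nosed, 14 mm long, on a hub 33 mm long), 107 mm from the roll centre along its -x. Tip to tip the spindle is 228 mm. The sprung pin at the other end shows 46 mm; it slides 33.5 mm into its hub, then stops dead: the spring yields from 3 N and gains 0.18 N per mm, 9 N when fully in.
- cradle: Low wooden cradle screwed to the counter, holding the roll level along the cradle's x axis at the start, roll axis 36 mm above the counter. Origin: centre of its underside. Base board 125 x 74 mm, 6 mm thick; two V ribs 94 mm apart (12 mm thick, up to 28 mm high), so the middle of the roll is free for fingers on both sides.
- holder: Black iron roll holder screwed to the counter; origin under the middle of its base bar (50 x 365 x 6 mm), y axis along the bar to the left. Two cheek plates (32 mm wide, 6 mm thick, round tops 16 mm above the cup centres) carry like cups, face to face on one level line. The right cheek is clamped by a wing nut anywhere that leaves 206 to 226 mm between the cup bottoms.
- cup_left (a point): Centre of the inner bottom of the left cheek's brass cup, 106.5 mm left (+y) of the holder's origin, 75 mm above the counter; axes as the holder's. Cup 9 mm deep, 14 mm across inside, flaring to about 18 mm at the mouth; outside 20 mm across, 25 mm at the mouth. The plate's inner face is 3 mm behind the cup bottom. Over 20 N from the two pins together would bend the holder.
- corkscrew_center (a point): Bystander: middle of a silver-handled corkscrew lying on the counter, 105 mm by 100 mm, 16 mm high.
- stopper_center (a point): Bystander: middle of an ivory-toned celluloid bottle stopper standing on its head, 37 mm across, 50 mm high (25 mm above the counter).
- funnel_center (a point): Bystander: middle of a copper wine funnel standing mouth down, 92 mm across, 112 mm high (56 mm above the counter).
There are look-alikes about, which are no part of the job. What is shaped like the part that bears roll_center but orange is not meant.

How it is judged:
By the outcome, as a careful person would: the job done as asked, in the order asked, and still so for the second after the job is handed in, with the robot touching nothing.
It also fails if it takes over 69 s, if anything falls off the work surface, if the arm or the gripper's body presses on something with over 40 N, if the wrist force passes 120 N, or if a joint passes its speed limit or range.

## Robot

A 6-joint arm with a two-finger parallel gripper is mounted at the origin on the work surface. World frame = base frame: x ahead of the robot, y to its left, z up, the work surface at z = 0. Lengths are in mm, angles in degrees, forces in N, time in s.
With the tool pointing down it reaches from about 350 to 850 mm from the base axis. Payload 8.1 kg.
Tool frame: the origin (TCP) lies midway between the tips of the shut fingers; the grasp point (between the pads) lies 19 mm behind it (hold_point_z is the distance from the TCP to the grasp point, in mm); z points along the fingers, y is the direction in which the jaws open and shut (so a half turn about z gives the same grasp; the last joint's range is limited). The gripper opens to 85 mm and grips with 20 to 120 N. Pads are 22 mm wide; open, the fingers measure 114 mm over their backs; the gripper's body (76 mm by 85 mm) begins 54 mm behind the grasp point. The pads swing forward as they close: fully open they stand 13 mm farther back than shut.
Start: joints at [-73.075, 7.471, 85.268, -0, 87.261, -4.893], TCP at [223.018, -557.017, 231.292] pointing down, gripper open.
Joint ranges: [-169.43, 169.43], [-51.17, 129.36], [1.28, 143.12], [-76.62, 256.62], [0, 156.53], [-152.29, 152.29]. Speed limits (degrees/s): [136.94, 136.94, 159.86, 180, 180, 180].

## Interface

Orientations are given as [roll, pitch, yaw] about the fixed x, y, z axes, in that order (R = Rz(yaw) Ry(pitch) Rx(roll)).
In Python, from bench import sense, snapshot, camera_params, hand_in, hold_point_z gives the robot as it stands.
- The arm moves only by the tool servo_tool, never from a script. Its argument "motion" is a list of rows, each a list of 7 numbers: the finger opening in mm, from 0 to 85.4, then the shift along the tool's x, y, z in mm, then the turn, a rotation vector about the tool's x, y, z in rad. A call has 1 to 10 rows; each row shifts and turns the pose as measured when the row begins, along the tool's axes as they then stand; what a row does not reach is not made up. A row lasts 1/10 s, in which the tool goes at most 50 mm and 8.59 degrees, less where a joint would pass 70% of its speed; a pose out of reach is approached as far as the arm can. A call with a gripper value outside its range is refused whole. The fingers move at their own pace and stop on an object; "force" is the grip in N (left out, the last holds). Time passes only in rows, so rows that do not move let the fingers close. It gives the time, the measured TCP pose, the force and the opening at its end, in the units of the state.
- sense(): the state, without advancing time (a new reading comes with each control period).
- snapshot(name): name is "scene" or "side" or "wrist"; returns the picture (384x512x3 uint8, blue, green, red); there is no depth.
- camera_params(name): a dict with "fx", "fy", "cx", "cy" (pixels), "R" (3x3) and "t" (3): a world point X has camera coordinates R X + t; the wrist camera has in their place "tool_from_camera" (4x4, takes a point from camera to tool coordinates, whose origin is the TCP and whose axes are the flange's). Camera axes: x right, y down, z forward; pixel columns grow to the right and rows downward; lengths in mm; the calibration is good to about 2 mm. A picture is of the moment at which its call begins: read the wrist's pose just before it. camera_params takes no time and is no camera call.
- hand_in(): hands the job in, once; it reports no verdict.
The state is a dict: "time": time; "joint_pos": joint angles; "qd": joint speeds; "joint_efforts": joint torques, N m; "tool_pos": TCP position; "tcp_rot": TCP orientation; "ft_force": force on the tool from outside, world axes, zero at the start; "wrist_torque": the same for the moment, N m; "finger_gap": finger opening in mm.
Only numpy, scipy, OpenCV 4.12 (cv2) and the standard library are available. Lean on these libraries where they do the work, as an engineer would, in place of code of your own. Each camera call takes 0.05 s, during which the arm holds its last target. There are 200 camera calls.

## Working session

There is one attempt and no reset: what is moved stays moved. The work goes in short steps, Python scripts to look and compute and a tool call to move; the robot and the scene stay as the last step left them, time stands still between calls to the robot, and variables do not carry over. Pictures are saved under pics/ and viewed, about 8 in all and at most 12, crops included, and the job is handed in when it is done.

Besides the shell and the picture viewer there is one more tool, called after "Request:" as name([rows], argument=value, ...), one row to a line, values as JSON. servo_tool: Moves the arm, as the interface text tells. Its arguments: {"type":"object","properties":{"motion":{"type":"array"},"force":{"type":"number"}},"required":["motion"]}

```bash
mkdir -p pics; python3 - <<'E'
from bench import *
import cv2,numpy as np
a=snapshot("scene");b=snapshot("side")
cv2.imwrite("pics/a.png",a);cv2.imwrite("pics/b.png",b)
cv2.imwrite("pics/s.png",cv2.resize(np.vstack([a,b]),None,fx=.78,fy=.78))
for n in("scene","side","wrist"):print(n,camera_params(n))
s=sense();print(s,hold_point_z)
E
```

```text
scene {'fx': 443.798724135446, 'fy': 443.798724135446, 'cx': 256.033504669899, 'cy': 187.04816732093218, 'R': array([[ 7.29633972e-01,  6.83837891e-01,  7.11714578e-05],
       [ 5.08827800e-01, -5.42834055e-01, -6.68150776e-01],
       [-4.56868183e-01,  4.87541718e-01, -7.44025897e-01]]), 't': array([-351.62013919, -223.2098785 , 1497.7186896 ])}
side {'fx': 435.15836474324146, 'fy': 435.15836474324146, 'cx': 258.3552598518178, 'cy': 188.76366790325915, 'R': array([[-0.83642517, -0.54805338, -0.00551573],
       [-0.38003488,  0.58719238, -0.71468776],
       [ 0.39492584, -0.59568666, -0.69942189]]), 't': array([425.6781964 , 283.45887629, 915.71844387])}
wrist {'fx': 292.5327756214384, 'fy': 292.5327756214384, 'cx': 253.1020410166235, 'cy': 186.85611673889082, 'tool_from_camera': array([[-8.36273169e-04, -9.51914246e-01, -3.06363460e-01,
         7.72775700e+01],
       [ 9.99999572e-01, -6.74900722e-04, -6.32664222e-04,
         1.63172269e+00],
       [ 3.95477165e-04, -3.06363858e-01,  9.51914403e-01,
        -1.42607366e+02],
       [ 0.00000000e+00,  0.00000000e+00,  0.00000000e+00,
         1.00000000e+00]])}
{'time': 0.1, 'joint_pos': array([-7.30765002e+01,  7.51248780e+00,  8.53219376e+01,  1.17555990e-03,
        8.72607008e+01, -4.89363620e+00]), 'qd': array([-0.01297692, -0.01451559, -0.17109588,  0.00849834,  0.03704454,
        0.05243434]), 'joint_efforts': array([ 1.14813018e-03, -5.70953500e+01, -5.01941371e+01, -1.86504358e-04,
        8.24196817e-03, -1.58864947e-05]), 'tool_pos': array([ 222.86890708, -556.55422087,  230.34208974]), 'tcp_rot': array([-1.79905321e+02, -9.28469391e-03,  2.18170711e+01]), 'ft_force': array([ 0.13469788, -0.35802093, -1.24788232]), 'wrist_torque': array([-0.01773576, -0.02165749,  0.01982933]), 'finger_gap': 85.15564520425228} 18.700000000000003
```

View pics/a.png

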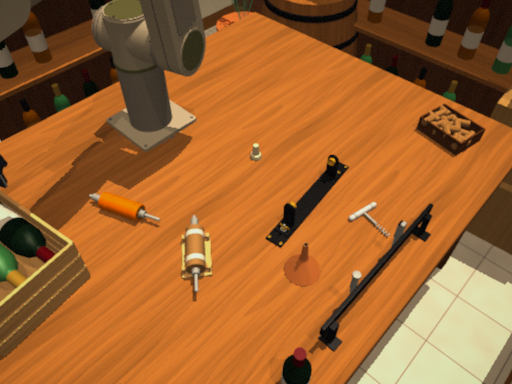

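View pics/b.png

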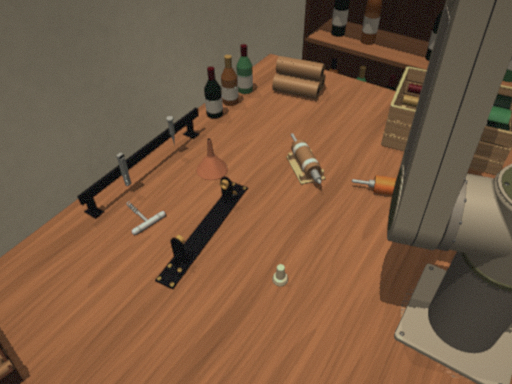

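The scene picture shows these candidates:
- Kraft roll on the wooden cradle at (196,250): the one I want.
- Orange look-alike at (122,206): rejected by colour.
- Plain kraft logs in the side picture at (300,77): no spindle and no cradle.

The holder is the bar from (280,240) to (340,165). The rail at (380,280) is another look-alike. Next, one close crop to check.

```bash
python3 - <<'E'
import cv2,numpy as np
a=cv2.imread("pics/a.png");b=cv2.imread("pics/b.png")
f=lambda i,x,y,w,h,s:cv2.resize(i[y:y+h,x:x+w],(400,300),interpolation=cv2.INTER_CUBIC)
t=np.hstack([f(a,135,205,120,90,0),f(a,255,145,140,105,0)])
u=np.hstack([f(b,250,120,120,90,0),f(b,145,170,160,120,0)])
cv2.imwrite("pics/c.png",np.vstack([t,u]))
E
```

```text
(no output)
```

View pics/c.png

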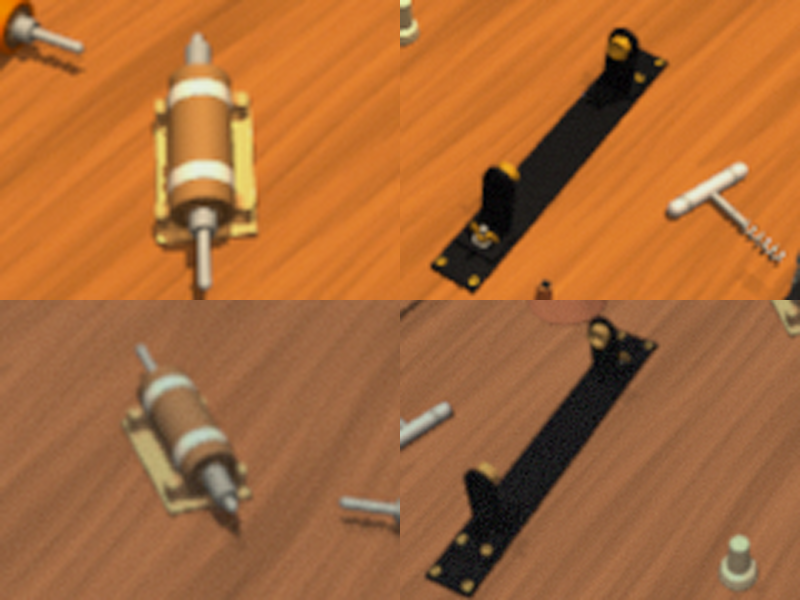

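```bash
cat > h.py <<'E'
import numpy as np,cv2
from bench import *
def ray(n,p):
    c=camera_params(n);R=c["R"];d=R.T@np.array([(p[0]-c["cx"])/c["fx"],(p[1]-c["cy"])/c["fy"],1]);return -R.T@c["t"],d
def atz(n,p,z):
    o,d=ray(n,p);return o+d*(z-o[2])/d[2]
def tri(p,q):
    (o,d),(e,f)=ray("scene",p),ray("side",q)
    s=np.linalg.lstsq(np.c_[d,-f],e-o,rcond=None)[0];P,Q=o+s[0]*d,e+s[1]*f
    return (P+Q)/2,np.linalg.norm(P-Q)
E
python3 - <<'E'
from h import *
np.set_printoptions(precision=1,suppress=True)
print("tips z36 scene",atz("scene",(195.9,291.1),36),atz("scene",(194.4,215.5),36),"side",atz("side",(292,134.1),36),atz("side",(320.8,183.6),36))
print("tri",tri((195.9,291.1),(292,134.1)),tri((194.4,215.5),(320.8,183.6)))
for p in[(266.2,237.75),(281.25,247.2),(348.8,167.05),(332,160.8)]:print("s",atz("scene",p,6 if p[0]!=332 else 75))
for p in[(248.2,188),(232,183),(155.8,280),(175,288.8),(225,184)]:print("side",atz("side",p,6 if p[0]!=225 else 75))
for n,p,z in[("scene",(256,158),5),("side",(280,281),5),("scene",(302,270),20),("side",(211,170),20),("scene",(368,212),8),("side",(149,222),8)]:print(n,p,atz(n,p,z))
E
```

```text
tips z36 scene [ 604.1 -334.8   36. ] [ 433.7 -188.4   36. ] side [ 603.6 -332.1   36. ] [ 429.1 -184.9   36. ]
tri (array([ 604. , -334.1,   34.7]), np.float64(1.2363367037857658)) (array([ 430.9, -187.3,   32.8]), np.float64(1.560155361799136))
s [607.7 -95.    6. ]
s [656.2 -90.5   6. ]
s [614.6 269.1   6. ]
s [596.9 193.6  75. ]
side [601.3 -89.9   6. ]
side [650.6 -81.8   6. ]
side [609.3 272.4   6. ]
side [557.3 266.2   6. ]
side [618.4 -12.   75. ]
scene (256, 158) [382.2 106.2   5. ]
side (280, 281) [371.4 120.2   5. ]
scene (302, 270) [ 743.1 -113.9   20. ]
side (211, 170) [722.8 -81.3  20. ]
scene (368, 212) [755.3 160.1   8. ]
side (149, 222) [743.1 152.7   8. ]
```

Both cameras agree. The roll centre is near (513,-256) with its sprung end at -40°. The holder origin is near (607,90) with its y axis at 97°. I'll write a planner for the rows and move above the roll.

```bash
cat >> h.py <<'E'
from scipy.spatial.transform import Rotation as Ro
def pose():
    s=sense();return np.array(s["tool_pos"]),Ro.from_euler("xyz",s["tcp_rot"],degrees=True)
def plan(P,rpy,n,g=85):
    p,R=pose();T=Ro.from_euler("xyz",rpy,degrees=True);w=(R.inv()*T).as_rotvec()
    for i in range(n):
        Ri=R*Ro.from_rotvec(w*i/n);print([g]+np.round(Ri.inv().apply((np.array(P)-p)/n),1).tolist()+np.round(w/n,4).tolist(),end=",\n" if i<n-1 else "\n")
def st():
    s=sense();print("t",round(s["time"],2),"p",np.round(s["tool_pos"],1),"r",np.round(s["tcp_rot"],2),"F",np.round(s["ft_force"],1),"M",np.round(s["wrist_torque"],2),"gap",round(s["finger_gap"],1))
E
python3 -c "
from h import *
plan([513,-256,180],[180,0,-40.2],10)"
```

```text
[85, 38.1, -17.1, 5.1, -0.0002, 0.0001, 0.1082],
[85, 36.0, -21.1, 5.1, -0.0002, 0.0001, 0.1082],
[85, 33.5, -24.9, 5.1, -0.0002, 0.0001, 0.1082],
[85, 30.7, -28.4, 5.1, -0.0002, 0.0001, 0.1082],
[85, 27.4, -31.5, 5.1, -0.0002, 0.0001, 0.1082],
[85, 23.8, -34.3, 5.1, -0.0002, 0.0001, 0.1082],
[85, 20.0, -36.7, 5.1, -0.0002, 0.0001, 0.1082],
[85, 15.9, -38.6, 5.1, -0.0002, 0.0001, 0.1082],
[85, 11.6, -40.1, 5.0, -0.0002, 0.0001, 0.1082],
[85, 7.2, -41.1, 5.0, -0.0002, 0.0001, 0.1082]
```

Request:
servo_tool([
  [85, 38, -17, 5, 0, 0, 0.108],
  [85, 36, -21, 5, 0, 0, 0.108],
  [85, 33.5, -25, 5, 0, 0, 0.108],
  [85, 30.5, -28.5, 5, 0, 0, 0.108],
  [85, 27.5, -31.5, 5, 0, 0, 0.108],
  [85, 24, -34.5, 5, 0, 0, 0.108],
  [85, 20, -36.5, 5, 0, 0, 0.108],
  [85, 16, -38.5, 5, 0, 0, 0.108],
  [85, 11.5, -40, 5, 0, 0, 0.108],
  [85, 7, -41, 5, 0, 0, 0.108],
])

```text
time: 1.1
tool_pos: [522.0, -252.5, 174.3]
tcp_rot: [180.0, 0.4, -43.0]
ft_force: [0.3, -0.8, -0.8]
finger_gap: 85.0
```

Request:
servo_tool([
  [85, 0, 0, 0, 0, 0, 0],
  [85, 0, 0, 0, 0, 0, 0],
])

```text
time: 1.3
tool_pos: [524.3, -247.2, 172.0]
tcp_rot: [-180.0, 0.6, -42.8]
ft_force: [-0.9, -0.9, 0.9]
finger_gap: 84.8
```

```bash
python3 - <<'E'
from h import *
st();i=snapshot("wrist");cv2.imwrite("pics/w1.png",i)
plan([513,-256,180],[180,0,-40.2],4)
E
```

```text
t 1.3 p [ 524.3 -247.2  172. ] r [-179.98    0.6   -42.84] F [-0.9 -0.9  0.9] M [ 0.03 -0.01 -0.04] gap 84.8
[85, -0.6, 3.5, -2.0, -0.0003, 0.0027, -0.0117],
[85, -0.6, 3.5, -2.0, -0.0003, 0.0027, -0.0117],
[85, -0.6, 3.5, -2.0, -0.0003, 0.0027, -0.0117],
[85, -0.7, 3.5, -2.0, -0.0003, 0.0027, -0.0117]
```

View pics/w1.png

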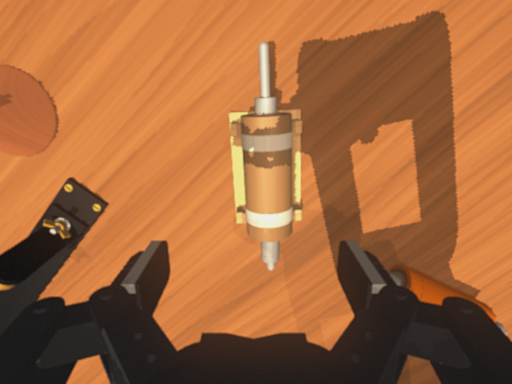

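The kraft roll sits in its cradle, with the sprung tip at (264,43) and the solid tip at (270,269). The choice is confirmed, and the orange decoy is at the lower right, clear of it.

```bash
cat >> h.py <<'E'
def watz(p,z,po=None):
    c=camera_params("wrist");M=c["tool_from_camera"];P,R=po or pose()
    d=R.apply(M[:3,:3]@np.array([(p[0]-c["cx"])/c["fx"],(p[1]-c["cy"])/c["fy"],1]));o=P+R.apply(M[:3,3])
    return o+d*(z-o[2])/d[2]
E
python3 - <<'E'
from h import *
a,b=watz((264,43),36),watz((270,269),36);d=a-b;L=np.linalg.norm(d);y=np.degrees(np.arctan2(d[1],d[0]))
c=b+d*107/228;print(a,b,L,y,c)
plan([c[0],c[1],100],[180,0,y],5)
for p in[(69,187),(97,208)]:print(watz(p,8))
E
```

```text
[ 603.49481717 -336.03211311   36.        ] [ 431.72493164 -188.91978144   36.        ] 226.15687410142922 -40.578404742746294 [ 512.33623757 -257.9593406    36.        ]
[85, -0.1, 3.2, 14.4, -0.0002, 0.0022, -0.008],
[85, -0.2, 3.2, 14.4, -0.0002, 0.0022, -0.008],
[85, -0.2, 3.2, 14.4, -0.0002, 0.0022, -0.008],
[85, -0.3, 3.2, 14.4, -0.0002, 0.0022, -0.008],
[85, -0.3, 3.2, 14.4, -0.0002, 0.0022, -0.008]
[645.60875721 -85.43449642   8.        ]
[609.17836382 -87.90754859   8.        ]
```

Request:
servo_tool([
  [85, 0, 3.2, 14.5, 0, 0.002, -0.008],
  [85, 0, 3.2, 14.5, 0, 0.002, -0.008],
  [85, 0, 3.2, 14.5, 0, 0.002, -0.008],
  [85, 0, 3, 14.5, 0, 0.002, -0.008],
  [85, 0, 3, 14.5, 0, 0.002, -0.008],
  [85, 0, 0, 10, 0, 0, 0],
  [85, 0, 0, 0, 0, 0, 0],
])

```text
time: 2.05
tool_pos: [505.2, -264.7, 79.4]
tcp_rot: [179.9, 0.2, -40.7]
ft_force: [0.8, 1.3, 0.6]
finger_gap: 85.0
```

```bash
python3 - <<'E'
from h import *
st();plan([512.6,-257.3,14],[180,0,-40.5],7)
E
```

```text
t 2.05 p [ 505.2 -264.7   79.4] r [179.94   0.24 -40.74] F [0.8 1.3 0.6] M [0.06 0.05 0.01] gap 85.0
[85, 0.1, -1.5, 9.3, 0.0001, 0.0006, -0.0006],
[85, 0.1, -1.5, 9.3, 0.0001, 0.0006, -0.0006],
[85, 0.1, -1.5, 9.3, 0.0001, 0.0006, -0.0006],
[85, 0.1, -1.5, 9.3, 0.0001, 0.0006, -0.0006],
[85, 0.1, -1.5, 9.3, 0.0001, 0.0006, -0.0006],
[85, 0.1, -1.5, 9.3, 0.0001, 0.0006, -0.0006],
[85, 0.1, -1.5, 9.3, 0.0001, 0.0006, -0.0006]
```

Request:
servo_tool([
  [85, 0.5, -6, 4, 0, 0, 0],
  [85, 0, -2, 6, 0, 0, 0],
  [85, 0, 0, 6, 0, 0, 0],
  [85, 0, 0, 6, 0, 0, 0],
  [85, 0, 0, 4, 0, 0, 0],
  [85, 0, 0, 0, 0, 0, 0],
  [85, 0, 0, 0, 0, 0, 0],
])

```text
time: 2.75
tool_pos: [512.2, -259.2, 52.6]
tcp_rot: [180.0, 0.1, -40.7]
ft_force: [-0.9, 0.2, -0.6]
finger_gap: 85.0
```

```bash
python3 - <<'E'
from h import *
st();plan([512.6,-257.3,14],[180,0,-40.5],7)
E
```

```text
t 2.75 p [ 512.2 -259.2   52.6] r [ 1.7997e+02  9.0000e-02 -4.0740e+01] F [-0.9  0.2 -0.6] M [ 0.   -0.01  0.03] gap 85.0
[85, -0.1, -0.3, 5.5, 0.0001, 0.0002, -0.0006],
[85, -0.1, -0.2, 5.5, 0.0001, 0.0002, -0.0006],
[85, -0.1, -0.2, 5.5, 0.0001, 0.0002, -0.0006],
[85, -0.1, -0.2, 5.5, 0.0001, 0.0002, -0.0006],
[85, -0.1, -0.2, 5.5, 0.0001, 0.0002, -0.0006],
[85, -0.1, -0.2, 5.5, 0.0001, 0.0002, -0.0006],
[85, -0.1, -0.2, 5.5, 0.0001, 0.0002, -0.0006]
```

Request:
servo_tool([
  [85, -0.3, -1, 6, 0, 0, 0],
  [85, -0.2, -0.5, 6, 0, 0, 0],
  [85, 0, 0, 6, 0, 0, 0],
  [85, 0, 0, 6, 0, 0, 0],
  [85, 0, 0, 6, 0, 0, 0],
  [85, 0, 0, 3, 0, 0, 0],
  [85, 0, 0, 0, 0, 0, 0],
  [85, 0, 0, 0, 0, 0, 0],
])

```text
time: 3.55
tool_pos: [512.7, -257.7, 16.5]
tcp_rot: [180.0, 0.1, -40.7]
ft_force: [0.1, -0.2, 0.5]
finger_gap: 85.1
```

```bash
python3 - <<'E'
from h import *
st();plan([512.6,-257.3,14],[180,0,-40.5],1)
i=snapshot("wrist");cv2.imwrite("pics/w2.png",i)
E
```

```text
t 3.55 p [ 512.7 -257.7   16.5] r [ 1.7996e+02  1.1000e-01 -4.0750e+01] F [ 0.1 -0.2  0.5] M [ 0.03  0.02 -0.02] gap 85.1
[85, -0.3, -0.2, 2.5, 0.0007, 0.0019, -0.0043]
```

View pics/w2.png

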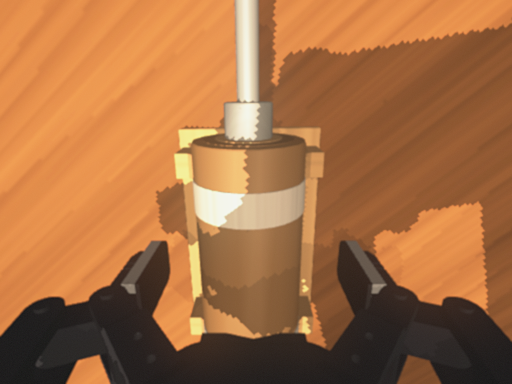

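The roll lies centred between the open fingers, with its axis near column 249, which is about 0 mm tool y. I'll close on it.

Request:
servo_tool([
  [85, 0, 0, 2, 0, 0, 0],
  [70, 0, 0, 0, 0, 0, 0],
  [60, 0, 0, 0, 0, 0, 0],
  [52, 0, 0, 0, 0, 0, 0],
  [46, 0, 0, 0, 0, 0, 0],
  [40, 0, 0, 0, 0, 0, 0],
  [40, 0, 0, 0, 0, 0, 0],
  [40, 0, 0, 0, 0, 0, 0],
], force=60)

```text
time: 4.4
tool_pos: [514.4, -257.1, 16.2]
tcp_rot: [-179.9, -0.0, -40.7]
ft_force: [0.8, 0.6, -0.1]
finger_gap: 46.5
```

Request:
servo_tool([
  [40, 0, 0, 0, 0, 0, 0],
  [40, 0, 0, 0, 0, 0, 0],
  [40, 0, 0, -1, 0, 0, 0],
  [40, 0, 0, -3, 0, 0, 0],
  [40, 0, 0, -4, 0, 0, 0],
  [40, 0, 0, -4, 0, 0, 0],
  [40, 0, 0, 0, 0, 0, 0],
  [40, 0, 0, 0, 0, 0, 0],
])

```text
time: 5.2
tool_pos: [512.9, -256.6, 27.8]
tcp_rot: [-179.9, 0.1, -40.7]
ft_force: [-0.0, -0.6, -2.9]
finger_gap: 46.7
```

```bash
python3 -c "
from h import *
st()"
```

```text
t 5.2 p [ 512.9 -256.6   27.8] r [-1.7995e+02  1.4000e-01 -4.0740e+01] F [-0.  -0.6 -2.9] M [0.01 0.03 0.04] gap 46.7
```

Request:
servo_tool([
  [40, 0, 0, -10, 0, 0, 0],
  [40, 0, 0, -20, 0, 0, 0],
  [40, 0, 0, -30, 0, 0, 0],
  [40, 0, 0, -30, 0, 0, 0],
  [40, 0, 0, -20, 0, 0, 0],
  [40, 0, 0, -8, 0, 0, 0],
  [40, 0, 0, 0, 0, 0, 0],
])

```text
time: 5.9
tool_pos: [512.2, -256.4, 152.2]
tcp_rot: [-180.0, 0.2, -40.7]
ft_force: [0.9, -0.1, -2.5]
finger_gap: 46.6
```

```bash
python3 -c "
from h import *
st();plan([527,80,165],[180,0,97],20,40)"
```

```text
t 5.9 p [ 512.2 -256.4  152.2] r [-179.97    0.23  -40.74] F [ 0.9 -0.1 -2.5] M [0.01 0.02 0.  ] gap 46.6
[40, -10.4, -13.2, -0.6, -0.0003, 0.0001, -0.1202],
[40, -8.8, -14.4, -0.6, -0.0003, 0.0001, -0.1202],
[40, -7.0, -15.3, -0.6, -0.0003, 0.0001, -0.1202],
[40, -5.1, -16.1, -0.6, -0.0003, 0.0001, -0.1202],
[40, -3.1, -16.5, -0.6, -0.0003, 0.0001, -0.1202],
[40, -1.1, -16.8, -0.6, -0.0003, 0.0001, -0.1202],
[40, 0.9, -16.8, -0.6, -0.0003, 0.0001, -0.1202],
[40, 2.9, -16.6, -0.6, -0.0003, 0.0001, -0.1202],
[40, 4.9, -16.1, -0.6, -0.0003, 0.0001, -0.1202],
[40, 6.8, -15.4, -0.6, -0.0003, 0.0001, -0.1202],
[40, 8.6, -14.5, -0.6, -0.0003, 0.0001, -0.1202],
[40, 10.3, -13.4, -0.6, -0.0003, 0.0001, -0.1202],
[40, 11.8, -12.0, -0.6, -0.0003, 0.0001, -0.1202],
[40, 13.1, -10.5, -0.6, -0.0003, 0.0001, -0.1202],
[40, 14.3, -8.9, -0.6, -0.0003, 0.0001, -0.1202],
[40, 15.3, -7.1, -0.6, -0.0003, 0.0001, -0.1202],
[40, 16.0, -5.2, -0.6, -0.0003, 0.0001, -0.1202],
[40, 16.5, -3.3, -0.6, -0.0003, 0.0001, -0.1202],
[40, 16.8, -1.2, -0.6, -0.0003, 0.0001, -0.1202],
[40, 16.8, 0.8, -0.6, -0.0003, 0.0001, -0.1202]
```

Request:
servo_tool([
  [40, -10, -13, -1, 0, 0, -0.1],
  [40, -9, -14.5, -1, 0, 0, -0.12],
  [40, -7, -15.5, -1, 0, 0, -0.12],
  [40, -5, -16, -1, 0, 0, -0.12],
  [40, -3, -16.5, -1, 0, 0, -0.12],
  [40, -1, -17, -1, 0, 0, -0.12],
  [40, 1, -17, -1, 0, 0, -0.12],
  [40, 3, -16.5, -1, 0, 0, -0.12],
  [40, 5, -16, -1, 0, 0, -0.12],
  [40, 7, -15.5, -1, 0, 0, -0.12],
])

```text
time: 6.9
tool_pos: [513.5, -81.4, 148.7]
tcp_rot: [-178.9, 0.8, 29.2]
ft_force: [0.6, -0.0, -3.1]
finger_gap: 46.3
```

```bash
python3 -c "
from h import *
st();plan([527,80,165],[180,0,97],9,40)"
```

```text
t 6.9 p [513.5 -81.4 148.7] r [-178.94    0.79   29.25] F [ 0.6 -0.  -3.1] M [ 0.02 -0.06  0.02] gap 46.3
[40, 10.0, -15.0, -1.7, -0.0027, 0.0001, -0.1314],
[40, 11.9, -13.5, -1.7, -0.0027, 0.0001, -0.1314],
[40, 13.6, -11.8, -1.7, -0.0027, 0.0001, -0.1314],
[40, 15.0, -9.9, -1.8, -0.0027, 0.0001, -0.1314],
[40, 16.2, -7.9, -1.8, -0.0027, 0.0001, -0.1314],
[40, 17.1, -5.7, -1.8, -0.0027, 0.0001, -0.1314],
[40, 17.7, -3.4, -1.8, -0.0027, 0.0001, -0.1314],
[40, 18.0, -1.0, -1.8, -0.0027, 0.0001, -0.1314],
[40, 18.0, 1.3, -1.8, -0.0027, 0.0001, -0.1314]
```

Request:
servo_tool([
  [40, 10, -15, -2, -0.002, 0, -0.13],
  [40, 12, -13.5, -2, -0.002, 0, -0.13],
  [40, 13.5, -12, -2, -0.002, 0, -0.13],
  [40, 15, -10, -2, -0.002, 0, -0.13],
  [40, 16, -8, -2, -0.002, 0, -0.13],
  [40, 17, -5.5, -2, -0.002, 0, -0.13],
  [40, 17.5, -3.5, -2, -0.002, 0, -0.13],
  [40, 14, -1, -2, 0, 0, -0.1],
  [40, 6, 1, -1, 0, 0, -0.04],
  [40, 0, 0, 0, 0, 0, 0],
])

```text
time: 7.9
tool_pos: [514.6, 73.0, 150.8]
tcp_rot: [-178.1, -0.3, 92.3]
ft_force: [0.7, 0.2, -2.9]
finger_gap: 46.8
```

```bash
python3 -c "
from h import *
st();plan([527,80,165],[180,0,97],2,40)"
```

```text
t 7.9 p [514.6  73.  150.8] r [-178.15   -0.3    92.34] F [ 0.7  0.2 -2.9] M [-0.01 -0.04 -0.01] gap 46.8
[40, 3.3, 6.1, -7.3, -0.016, -0.0033, -0.0406],
[40, 3.0, 6.3, -7.2, -0.016, -0.0033, -0.0406]
```

Request:
servo_tool([
  [40, 3, 5, -6, -0.015, -0.003, -0.035],
  [40, 2.5, 4, -5, -0.01, -0.003, -0.03],
  [40, 0, 0, 0, 0, 0, 0],
  [40, 0, 0, 0, 0, 0, 0],
  [40, 0, 0, 0, 0, 0, 0],
])

```text
time: 8.4
tool_pos: [523.3, 78.0, 160.4]
tcp_rot: [-179.6, 0.0, 96.1]
ft_force: [0.2, 0.3, -3.8]
finger_gap: 46.9
```

```bash
python3 - <<'E'
from h import *
st();np.savez("w3",p=sense()["tool_pos"],r=sense()["tcp_rot"])
i=snapshot("wrist");cv2.imwrite("pics/w3.png",i);cv2.imwrite("pics/w3b.png",cv2.resize(i,(800,600),interpolation=cv2.INTER_CUBIC));st()
E
```

```text
t 8.4 p [523.3  78.  160.4] r [-1.7956e+02  3.0000e-02  9.6130e+01] F [ 0.2  0.3 -3.8] M [-0.06 -0.06 -0.03] gap 46.9
t 8.45 p [523.3  78.  160.4] r [-1.7955e+02  3.0000e-02  9.6130e+01] F [-0.4 -0.2 -3.4] M [-0.02 -0.   -0.03] gap 46.8
```

View pics/w3b.png

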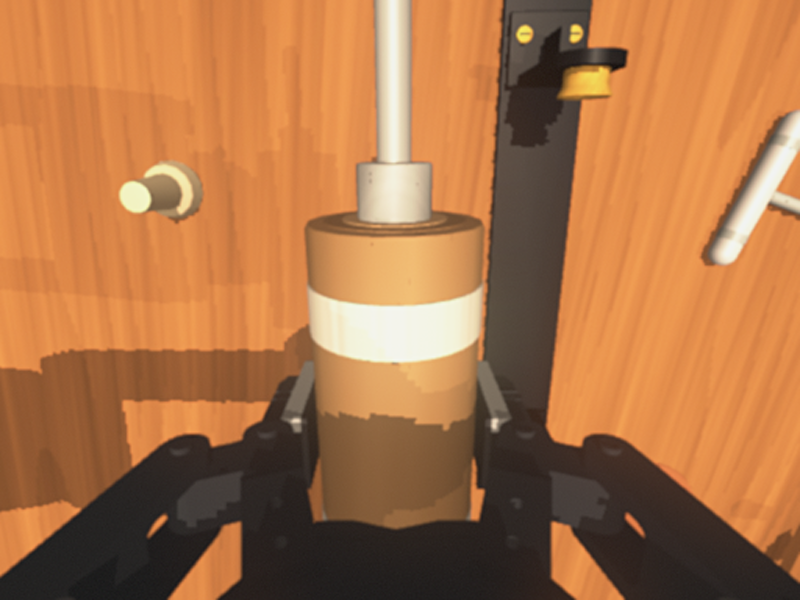

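The held roll is level and centred in the fingers. The left cup's mouth is at (374,61) in native pixels and its plate is centred at (380,37). The stopper, corkscrew and bar are all clear of the roll.

```bash
python3 - <<'E'
from h import *
np.set_printoptions(precision=1,suppress=True)
f=np.load("w3.npz");po=(f["p"],Ro.from_euler("xyz",f["r"],degrees=True))
cor=po[1].apply([0,-1.4,0])
k=.64
for n,p,z in [("mouth",(585,96),75),("mouthtop",(585,98),86),("plate_top",(594,60),91),("screwL",(525,34),7),("screwR",(576,33),7),("barL@row300",(488,300),6),("barR@300",(561,300),6),("barL@100",(503,100),6),("barR@100",(583,100),6)]:
    w=watz(np.array(p)*k,z,po)+cor;print(n,w,"tool:",po[1].inv().apply(w-po[0]))
E
```

```text
mouth [596.6 184.3  75. ] tool: [97.9 84.9 84.7]
mouthtop [592.9 182.1  86. ] tool: [96.1 80.8 73.8]
plate_top [591.4 196.2  91. ] tool: [110.3  80.8  68.7]
screwL [579.4 222.1   7. ] tool: [137.3  72.3 152.8]
screwR [608.3 225.6   7. ] tool: [137.7 101.4 152.6]
barL@row300 [585.5  60.    6. ] tool: [-24.5  61.1 154. ]
barR@300 [635.1  65.5   6. ] tool: [-24.4 110.9 153.6]
barL@100 [573.2 186.2   6. ] tool: [102.3  62.4 153.9]
barR@100 [620.8 191.2   6. ] tool: [102.2 110.2 153.5]
```

```bash
python3 - <<'E'
from h import *
np.set_printoptions(precision=1,suppress=True)
a=np.array([596.2,193.3]);u=np.array([np.cos(np.radians(96.2)),np.sin(np.radians(96.2))])
for n,p,z in[("scene",(290,203),91),("scene",(332.7,155),91),("side",(179,238),91),("side",(225,177),91),("side",(225,184),75),("scene",(332,160.8),75)]:
    w=atz(n,p,z);print(n,p,w,"along from left bottom",(w[:2]-a)@u,"lat",(w[0]-a[0])*u[1]-(w[1]-a[1])*u[0])
c=np.array([596.2,193.3])
E
```

```text
scene (290, 203) [618.7 -18.6  91. ] along from left bottom -213.09261107110322 lat -0.48195328289909867
scene (332.7, 155) [592.5 199.4  91. ] along from left bottom 6.430872222818435 lat -2.9826862677797417
side (179, 238) [590.5 196.7  91. ] along from left bottom 4.025248957010133 lat -5.310216409131301
side (225, 177) [623.  -19.8  91. ] along from left bottom -214.79221869506 lat 3.665826293437224
side (225, 184) [618.4 -12.   75. ] along from left bottom -206.48086567373602 lat -0.07284990362751387
scene (332, 160.8) [596.9 193.6  75. ] along from left bottom 0.2721221974507853 lat 0.6991325299139866
```

```bash
cat >> h.py <<'E'
CUP=np.array([596.2,193.3]);YAW=96.5
def tcp(s,z,th,comp=0,lat=0,yaw=None):
    """sprung tip at s along holder y from left cup bottom, height z, solid end up th deg"""
    y=YAW if yaw is None else yaw;R=Ro.from_euler("xyz",[180,th,y],degrees=True)
    h=np.radians(YAW);xy=CUP+s*np.array([np.cos(h),np.sin(h)])+lat*np.array([np.sin(h),-np.cos(h)])
    return np.r_[xy,z]-R.apply([121-comp,0,-20]),[180,th,y]
def where(th0=0):
    """tip (free) and solid tip in holder coords (s,lat,z)"""
    p,R=pose();h=np.radians(YAW);o=[]
    for x in(121,-107):
        w=p+R.apply([x,0,-20]);d=w[:2]-CUP;o.append([d@[np.cos(h),np.sin(h)],d@[np.sin(h),-np.cos(h)],w[2]])
    print("sprung s,lat,z",np.round(o[0],1),"solid",np.round(o[1],1))
E
python3 -c "
from h import *
P,r=tcp(-30,100,11);print(P,r);st();where();plan(P,r,8,40)"
```

```text
[613.47402582  41.68782117 103.45534477] [180, 11, 96.5]
t 8.45 p [523.3  78.  160.4] r [-1.7955e+02  3.0000e-02  9.6130e+01] F [-0.4 -0.2 -3.4] M [-0.02 -0.   -0.03] gap 46.8
sprung s,lat,z [ 14.7 -84.5 180.3] solid [-213.3  -86.   180.5]
[40, -5.7, 10.8, 7.0, -0.0011, -0.0239, -0.0007],
[40, -5.6, 10.8, 7.2, -0.0011, -0.0239, -0.0007],
[40, -5.4, 10.8, 7.3, -0.0011, -0.0239, -0.0007],
[40, -5.2, 10.7, 7.5, -0.0011, -0.0239, -0.0007],
[40, -5.0, 10.7, 7.6, -0.0011, -0.0239, -0.0007],
[40, -4.9, 10.7, 7.7, -0.0011, -0.0239, -0.0007],
[40, -4.7, 10.7, 7.9, -0.0011, -0.0239, -0.0007],
[40, -4.5, 10.7, 8.0, -0.0011, -0.0239, -0.0007]
```

Request:
servo_tool([
  [40, -7, 8, 0, 0, -0.02, 0],
  [40, -7, 11, 0, 0, -0.024, 0],
  [40, -7, 11, 0, 0, -0.024, 0],
  [40, -7, 11, 0, 0, -0.024, 0],
  [40, -7, 11, 0, 0, -0.024, 0],
  [40, -7, 11, 2, 0, -0.024, 0],
  [40, -3, 9, 4, 0, -0.02, 0],
  [40, 0, 4, 4, 0, -0.01, 0],
  [40, 0, 0, 0, 0, 0, 0],
  [40, 0, 0, 0, 0, 0, 0],
])

```text
time: 9.45
tool_pos: [613.2, 34.9, 151.2]
tcp_rot: [-179.6, 10.7, 96.0]
ft_force: [0.4, 0.4, -2.6]
finger_gap: 46.3
```

```bash
python3 -c "
from h import *
P,r=tcp(-30,100,11);st();where();plan(P,r,5,40)"
```

```text
t 9.45 p [613.2  34.9 151.2] r [-179.6    10.73   96.04] F [ 0.4  0.4 -2.6] M [0.12 0.02 0.03] gap 46.3
sprung s,lat,z [-3.670e+01  1.000e-01  1.483e+02] solid [-260.7   -1.7  190.8]
[40, 3.1, 0.3, 9.1, -0.0017, -0.0009, -0.0016],
[40, 3.1, 0.3, 9.1, -0.0017, -0.0009, -0.0016],
[40, 3.1, 0.2, 9.1, -0.0017, -0.0009, -0.0016],
[40, 3.1, 0.2, 9.1, -0.0017, -0.0009, -0.0016],
[40, 3.1, 0.2, 9.1, -0.0017, -0.0009, -0.0016]
```

Request:
servo_tool([
  [40, 1, 0.2, 6, -0.002, 0, -0.002],
  [40, 2, 0.2, 9, -0.002, -0.001, -0.002],
  [40, 2, 0.2, 9, -0.002, -0.001, -0.002],
  [40, 2, 0.2, 9, -0.001, -0.001, -0.002],
  [40, 2, 0.2, 9, 0, 0, 0],
  [40, 2, 0.2, 7, 0, 0, 0],
  [40, 0, 0, 3, 0, 0, 0],
  [40, 0, 0, 0, 0, 0, 0],
  [40, 0, 0, 0, 0, 0, 0],
])

```text
time: 10.35
tool_pos: [612.4, 36.0, 92.3]
tcp_rot: [-179.8, 10.9, 96.6]
ft_force: [0.5, 1.0, -2.7]
finger_gap: 46.4
```

```bash
python3 - <<'E'
from h import *
P,r=tcp(-22,75,11);st();where();plan(P,r,5,40)
a=snapshot("scene");b=snapshot("side");w=snapshot("wrist");cv2.imwrite("pics/a2.png",a);cv2.imwrite("pics/b2.png",b);cv2.imwrite("pics/w4.png",w)
f=lambda i,x,y,w,h:cv2.resize(i[y:y+h,x:x+w],(400,300),interpolation=cv2.INTER_CUBIC)
cv2.imwrite("pics/d.png",np.vstack([np.hstack([f(a,255,130,120,90),f(b,150,160,120,90)]),np.hstack([f(w,156,0,200,150),f(a,230,120,160,120)])]))
E
```

```text
t 10.35 p [612.4  36.   92.3] r [-179.81   10.88   96.56] F [ 0.5  1.  -2.7] M [0.15 0.03 0.  ] gap 46.4
sprung s,lat,z [-35.5  -1.8  89.1] solid [-259.4   -1.6  132.1]
[40, 3.2, 0.4, 2.2, -0.0006, -0.0004, 0.0002],
[40, 3.2, 0.4, 2.2, -0.0006, -0.0004, 0.0002],
[40, 3.2, 0.4, 2.2, -0.0006, -0.0004, 0.0002],
[40, 3.2, 0.4, 2.2, -0.0006, -0.0004, 0.0002],
[40, 3.2, 0.4, 2.2, -0.0006, -0.0004, 0.0002]
```

View pics/d.png

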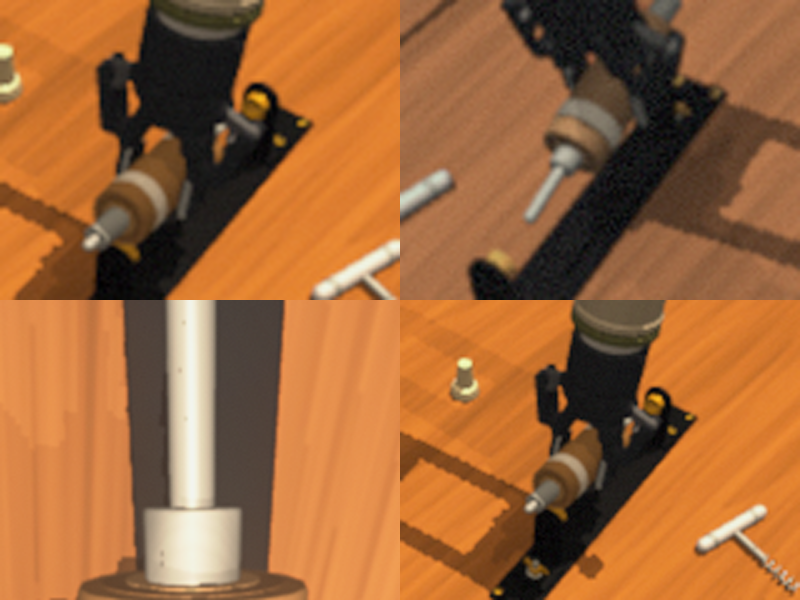

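The side crop shows the sprung pin heading for the left cup, with its tip at (530,215) and the cup at (495,262). The wrist crop shows the pin parallel to the bar and about 1–2 mm off its midline. I'll lower to cup height just short of the mouth.

Request:
servo_tool([
  [40, 2, 0.6, 2, -0.002, -0.001, 0],
  [40, 3, 0.6, 3, -0.001, -0.001, 0],
  [40, 3, 0.4, 3, 0, 0, 0],
  [40, 2, 0.4, 2, 0, 0, 0],
  [40, 0, 0, 0, 0, 0, 0],
  [40, 0, 0, 0, 0, 0, 0],
])

```text
time: 11.1
tool_pos: [614.5, 45.3, 81.0]
tcp_rot: [179.9, 11.0, 96.5]
ft_force: [1.1, -1.5, -3.0]
finger_gap: 46.7
```

```bash
python3 - <<'E'
from h import *
P,r=tcp(-20,75,11,lat=.5);st();where();plan(P,r,1,40)
E
```

```text
t 11.1 p [614.5  45.3  81. ] r [179.85  11.    96.54] F [ 1.1 -1.5 -3. ] M [ 0.15  0.05 -0.  ] gap 46.7
sprung s,lat,z [-26.6   1.3  77.5] solid [-250.4    1.5  121. ]
[40, 6.9, -0.9, 1.2, 0.0027, 0.0001, 0.0008]
```

Request:
servo_tool([
  [40, 3, -0.4, 0.6, 0.001, 0, 0],
  [40, 3, -0.3, 0.6, 0.001, 0, 0],
  [40, 0, 0, 0, 0, 0, 0],
  [40, 0, 0, 0, 0, 0, 0],
])

```text
time: 11.5
tool_pos: [613.5, 51.3, 79.2]
tcp_rot: [179.9, 11.0, 96.5]
ft_force: [0.3, 0.0, -3.0]
finger_gap: 46.5
```

```bash
python3 - <<'E'
from h import *
st();where()
E
```

```text
t 11.5 p [613.5  51.3  79.2] r [179.92  11.01  96.53] F [ 0.3  0.  -3. ] M [ 0.05  0.05 -0.05] gap 46.5
sprung s,lat,z [-20.4   1.   75.7] solid [-244.2    1.2  119.2]
```

```bash
python3 - <<'E'
from h import *
a=snapshot("scene");b=snapshot("side")
f=lambda i,x,y,w,h:cv2.resize(i[y:y+h,x:x+w],(400,300),interpolation=cv2.INTER_CUBIC)
cv2.imwrite("pics/e.png",np.hstack([f(a,300,140,72,54),f(b,160,200,72,54)]))
c=camera_params("side")
def pj(n,X):
    c=camera_params(n);q=c["R"]@X+c["t"];return np.array([c["fx"]*q[0]/q[2]+c["cx"],c["fy"]*q[1]/q[2]+c["cy"]])
p,R=pose();h=np.radians(YAW);u=np.array([np.cos(h),np.sin(h),0])
for n,o in(("scene",(300,140)),("side",(160,200))):
    for k,X in(("tip",p+R.apply([121,0,-20])),("hub",p+R.apply([75,0,-20])),("mouth",np.r_[CUP,75]-9*u),("bottom",np.r_[CUP,75])):print(n,k,np.round((pj(n,X)-o)*400/72))
E
```

```text
scene tip [158. 138.]
scene hub [114. 178.]
scene mouth [167. 125.]
scene bottom [176. 115.]
side tip [131. 188.]
side hub [189. 100.]
side mouth [118. 209.]
side bottom [106. 225.]
```

View pics/e.png

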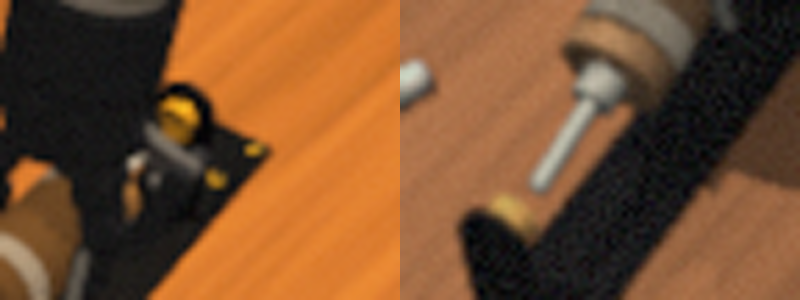

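```bash
cat >> h.py <<'E'
def pj(n,X):
    c=camera_params(n);q=np.atleast_2d(X)@c["R"].T+c["t"];return np.c_[c["fx"]*q[:,0]/q[:,2]+c["cx"],c["fy"]*q[:,1]/q[:,2]+c["cy"]]
E
python3 - <<'E'
from h import *
e=cv2.imread("pics/e.png");b=cv2.imread("pics/b.png");b2=snapshot("side");cv2.imwrite("pics/b3.png",b2)
h=np.radians(YAW);u=np.array([np.cos(h),np.sin(h),0]);l=np.array([np.sin(h),-np.cos(h),0]);C=np.r_[CUP,75]
t=np.linspace(0,2*np.pi,90)
ring=lambda s,r:C+s*u+r*(np.cos(t)[:,None]*l+np.sin(t)[:,None]*np.array([0,0,1]))
def over(im,x,y,w,hh,n,k=8):
    o=cv2.resize(im[y:y+hh,x:x+w],None,fx=k,fy=k,interpolation=cv2.INTER_CUBIC)
    q=lambda P:((pj(n,P)-[x,y]+.5)*k).astype(np.int32)
    for s,r,c in((-9,12.5,(0,0,255)),(0,10,(0,255,0)),(3,16,(255,0,0))):cv2.polylines(o,[q(ring(s,r))],True,c,1)
    p,R=pose();
    if im is b2:cv2.polylines(o,[q(np.array([p+R.apply([75,0,-20]),p+R.apply([121,0,-20])]))],False,(255,0,255),1)
    return o
a=cv2.imread("pics/a.png")
cv2.imwrite("pics/f.png",np.hstack([over(a,310,140,50,72,"scene"),over(b2,165,205,50,72,"side")]))
E
```

```text
(no output)
```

View pics/f.png

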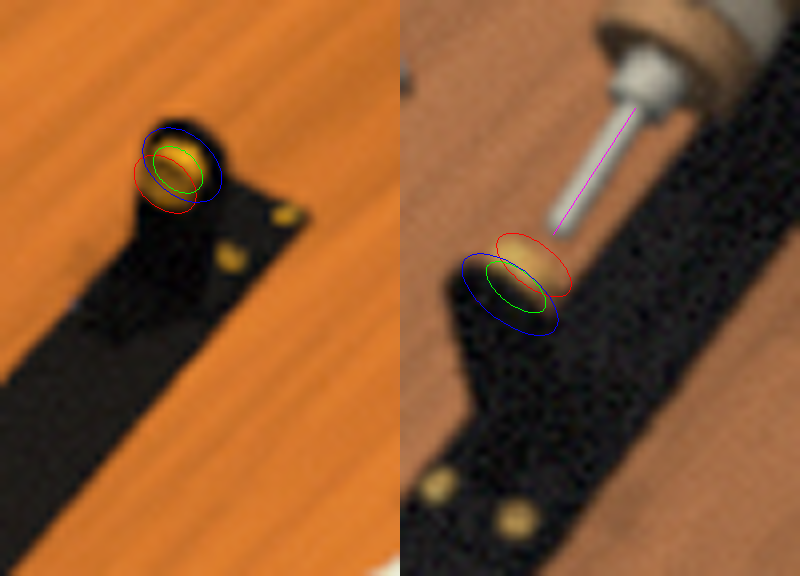

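The overlay shows the pin and cup displaced from their predictions by the same 1–2 mm in the side picture, so they agree relative to each other. I'll advance in small steps and watch the force.

Request:
servo_tool([
  [40, 2, -0.2, -0.2, 0, 0, 0],
  [40, 2, -0.2, -0.2, 0, 0, 0],
  [40, 2, 0, -0.3, 0, 0, 0],
  [40, 2, 0, -0.4, 0, 0, 0],
  [40, 1, 0, -0.2, 0, 0, 0],
  [40, 0, 0, 0, 0, 0, 0],
])

```text
time: 12.25
tool_pos: [611.6, 60.8, 78.2]
tcp_rot: [180.0, 11.0, 96.5]
ft_force: [0.5, -0.3, -2.6]
finger_gap: 46.3
```

```bash
python3 - <<'E'
from h import *
st();where()
E
```

```text
t 12.25 p [611.6  60.8  78.2] r [179.96  11.    96.52] F [ 0.5 -0.3 -2.6] M [0.16 0.05 0.04] gap 46.3
sprung s,lat,z [-10.8   0.3  74.7] solid [-234.6    0.3  118.2]
```

Request:
servo_tool([
  [40, 1.5, 0, -0.3, 0, 0, 0],
  [40, 1.5, 0, -0.3, 0, 0, 0],
  [40, 1.5, 0, -0.3, 0, 0, 0],
  [40, 0, 0, 0, 0, 0, 0],
])

```text
time: 12.65
tool_pos: [611.1, 65.8, 78.2]
tcp_rot: [180.0, 11.0, 96.5]
ft_force: [-0.4, -0.6, -3.0]
finger_gap: 46.7
```

Request:
servo_tool([
  [40, 1.5, 0, -0.3, 0, 0, 0],
  [40, 1.5, 0, -0.3, 0, 0, 0],
  [40, 1, 0, -0.2, 0, 0, 0],
  [40, 0, 0, 0, 0, 0, 0],
])

```text
time: 13.05
tool_pos: [610.6, 70.2, 78.3]
tcp_rot: [180.0, 11.0, 96.5]
ft_force: [0.7, 0.2, -3.9]
finger_gap: 46.5
```

```bash
python3 - <<'E'
from h import *
st();where()
E
```

```text
t 13.05 p [610.6  70.2  78.3] r [179.96  11.    96.52] F [ 0.7  0.2 -3.9] M [ 0.17 -0.01  0.03] gap 46.5
sprung s,lat,z [-1.3  0.3 74.8] solid [-225.1    0.4  118.3]
```

Request:
servo_tool([
  [40, 1, 0, -0.2, 0, 0, 0],
  [40, 1, 0, -0.2, 0, 0, 0],
  [40, 0, 0, 0, 0, 0, 0],
])

```text
time: 13.35
tool_pos: [610.4, 72.4, 78.3]
tcp_rot: [180.0, 11.0, 96.5]
ft_force: [0.5, -0.4, -3.3]
finger_gap: 46.5
```

Request:
servo_tool([
  [40, 1, 0, -0.2, 0, 0, 0],
  [40, 1, 0, -0.2, 0, 0, 0],
  [40, 0, 0, 0, 0, 0, 0],
])

```text
time: 13.65
tool_pos: [610.2, 74.0, 78.4]
tcp_rot: [180.0, 11.1, 96.5]
ft_force: [-0.1, -1.0, -2.5]
finger_gap: 46.6
```

```bash
python3 - <<'E'
from h import *
st();where()
E
```

```text
t 13.65 p [610.2  74.   78.4] r [179.95  11.06  96.51] F [-0.1 -1.  -2.5] M [-0.03 -0.04 -0.01] gap 46.6
sprung s,lat,z [ 2.5  0.4 74.8] solid [-221.3    0.4  118.5]
```

Request:
servo_tool([
  [40, 1.5, 0, -0.3, 0, 0, 0],
  [40, 1.5, 0, -0.3, 0, 0, 0],
  [40, 0, 0, 0, 0, 0, 0],
])

```text
time: 13.95
tool_pos: [609.9, 76.1, 78.5]
tcp_rot: [180.0, 11.1, 96.5]
ft_force: [-0.3, -3.1, -2.5]
finger_gap: 46.8
```

Request:
servo_tool([
  [40, 1.5, 0, -0.3, 0, 0, 0],
  [40, 1.5, 0, -0.3, 0, 0, 0],
  [40, 1.5, 0, -0.3, 0, 0, 0],
  [40, 0, 0, 0, 0, 0, 0],
])

```text
time: 14.35
tool_pos: [609.3, 80.2, 78.4]
tcp_rot: [180.0, 11.2, 96.5]
ft_force: [0.5, -4.0, -2.6]
finger_gap: 46.4
```

```bash
python3 - <<'E'
from h import *
st();where()
E
```

```text
t 14.35 p [609.3  80.2  78.4] r [179.99  11.21  96.46] F [ 0.5 -4.  -2.6] M [-0.6  -0.07  0.02] gap 46.4
sprung s,lat,z [ 8.7  0.3 74.5] solid [-2.149e+02  1.000e-01  1.189e+02]
```

Request:
servo_tool([
  [40, 2, 0, -0.4, 0, 0, 0],
  [40, 2, 0, -0.4, 0, 0, 0],
  [40, 2, 0, -0.4, 0, 0, 0],
  [40, 2, 0, -0.4, 0, 0, 0],
  [40, 2, 0, -0.4, 0, 0, 0],
  [40, 2, 0, -0.4, 0, 0, 0],
  [40, 2, 0, -0.4, 0, 0, 0],
  [40, 0, 0, 0, 0, 0, 0],
])

```text
time: 15.15
tool_pos: [607.6, 92.7, 77.6]
tcp_rot: [-180.0, 11.5, 96.4]
ft_force: [1.3, -6.6, -4.2]
finger_gap: 46.5
```

```bash
python3 - <<'E'
from h import *
st();where()
E
```

```text
t 15.15 p [607.6  92.7  77.6] r [-179.95   11.48   96.41] F [ 1.3 -6.6 -4.2] M [-1.04 -0.24 -0.08] gap 46.5
sprung s,lat,z [21.3  0.1 73.1] solid [-2.022e+02 -2.000e-01  1.185e+02]
```

Request:
servo_tool([
  [40, 2, 0, -0.4, 0, 0.001, 0],
  [40, 2, 0, -0.4, 0, 0.001, 0],
  [40, 2, 0, -0.5, 0, 0.001, 0],
  [40, 2, 0, -0.5, 0, 0.001, 0],
  [40, 1.5, 0, -0.4, 0, 0.001, 0],
  [40, 1, 0, -0.2, 0, 0, 0],
  [40, 0, 0, 0, 0, 0, 0],
])

```text
time: 15.85
tool_pos: [606.6, 98.6, 76.6]
tcp_rot: [-179.9, 11.7, 96.3]
ft_force: [2.8, -6.9, -3.9]
finger_gap: 46.2
```

```bash
python3 - <<'E'
from h import *
st();where()
E
```

```text
t 15.85 p [606.6  98.6  76.6] r [-179.88   11.67   96.3 ] F [ 2.8 -6.9 -3.9] M [-1.17 -0.32 -0.03] gap 46.2
sprung s,lat,z [27.3  0.1 71.7] solid [-196.    -0.7  117.8]
```

Request:
servo_tool([
  [40, 2.5, 0.4, -0.5, 0, 0.002, -0.002],
  [40, 2.5, 0.3, -0.5, 0, 0.002, -0.002],
  [40, 2.5, 0.2, -0.5, 0, 0.002, -0.001],
  [40, 2.5, 0, -0.5, 0, 0.002, 0],
  [40, 1, 0, -0.2, 0, 0.001, 0],
  [40, 0, 0, 0, 0, 0, 0],
])

```text
time: 16.45
tool_pos: [606.2, 104.1, 75.2]
tcp_rot: [-179.7, 11.7, 96.5]
ft_force: [1.6, -9.0, -4.0]
finger_gap: 46.3
```

```bash
python3 - <<'E'
from h import *
st();where()
E
```

```text
t 16.45 p [606.2 104.1  75.2] r [-179.66   11.69   96.48] F [ 1.6 -9.  -4. ] M [-1.31 -0.35 -0.04] gap 46.3
sprung s,lat,z [32.8  0.  70.3] solid [-1.905e+02 -1.000e-01  1.165e+02]
```

Request:
servo_tool([
  [40, 1.6, 0, 1.6, 0, 0.02, 0],
  [40, 1.6, 0, 1.6, 0, 0.02, 0],
  [40, 1.6, 0, 1.6, 0, 0.02, 0],
])

```text
time: 16.75
tool_pos: [606.1, 105.6, 69.4]
tcp_rot: [-179.6, 8.4, 96.5]
ft_force: [0.6, -8.3, -4.2]
finger_gap: 47.0
```

```bash
cat >> h.py <<'E'
def tip(comp=31,s0=3):
    p,R=pose();h=np.radians(YAW);w=p+R.apply([121-comp,0,-20]);d=w[:2]-CUP
    w2=p+R.apply([121,0,-20]);d2=w2[:2]-CUP;th=np.radians(sense()["tcp_rot"][1])
    print("comp",round((d2@[np.cos(h),np.sin(h)]-s0)/np.cos(th),1),"tip z",round(w[2],1),"lat",round(d@[np.sin(h),-np.cos(h)],1))
E
python3 - <<'E'
from h import *
st();where();tip()
E
```

```text
t 16.75 p [606.1 105.6  69.4] r [-179.65    8.44   96.45] F [ 0.6 -8.3 -4.2] M [-1.41 -0.23 -0.04] gap 47.0
sprung s,lat,z [34.4  0.1 71.4] solid [-1.912e+02 -1.000e-01  1.049e+02]
comp 31.7 tip z 76.0 lat 0.1
```

Request:
servo_tool([
  [40, 1.2, 0, 1.5, 0, 0.018, 0],
  [40, 1.2, 0, 1.2, 0, 0.014, 0],
  [40, 0.9, 0, 0, 0, 0, 0],
])

```text
time: 17.05
tool_pos: [606.0, 105.1, 66.0]
tcp_rot: [-179.6, 6.8, 96.3]
ft_force: [0.9, -8.6, -2.1]
finger_gap: 46.5
```

```bash
python3 - <<'E'
from h import *
st();where();tip()
a=snapshot("scene");b=snapshot("side");w=snapshot("wrist")
st();where();tip()
f=lambda i,x,y,w,h:cv2.resize(i[y:y+h,x:x+w],(400,400),interpolation=cv2.INTER_CUBIC)
cv2.imwrite("pics/g.png",np.hstack([f(a,260,185,60,60),f(b,195,155,60,60)]))
E
```

```text
t 17.05 p [606.  105.1  66. ] r [-179.62    6.76   96.35] F [ 0.9 -8.6 -2.1] M [-1.27 -0.09  0.02] gap 46.5
sprung s,lat,z [33.8  0.2 71.6] solid [-192.7   -0.4   98.4]
comp 31.0 tip z 75.2 lat 0.2
t 17.2 p [606.  105.4  66.1] r [-179.62    6.78   96.37] F [ 1.3 -8.1 -3. ] M [-1.33 -0.05  0.03] gap 46.1
sprung s,lat,z [34.   0.2 71.7] solid [-192.4   -0.3   98.6]
comp 31.2 tip z 75.3 lat 0.2
```

View pics/g.png

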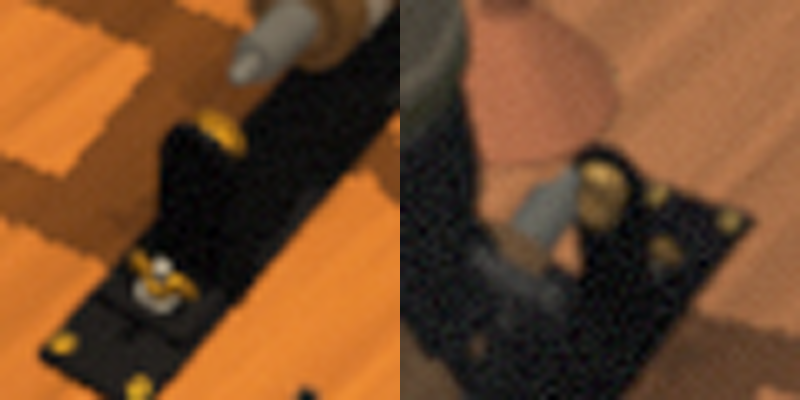

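```bash
python3 - <<'E'
from h import *
p,R=pose();S=p+R.apply([-107,0,-20]);h=np.radians(YAW);u=np.array([np.cos(h),np.sin(h),0]);l=np.array([np.sin(h),-np.cos(h),0]);B=np.r_[CUP,75]+3*u
t=np.linspace(0,2*np.pi,60)[:,None]
for n,o,obs in(("scene",(260,185),(235,80)),("side",(195,155),(577,168))):
    k=400/60;q=lambda P:(pj(n,P)-o+.5)*k+([400,0] if n=="side" else [0,0])
    e=np.array(obs)-q(S)[0];print(n,"shift",e.round(1))
    for D in(206,212,218,226):
        r=q(B+u*(9-D)+12.5*(np.cos(t)*l+np.sin(t)*np.array([0,0,1])))+e
        pl=q(B+u*(-D-3)+16*(np.cos(t)*l+np.sin(t)*np.array([0,0,1])))+e
        print(D,"mouth x",r[:,0].min().round(),r[:,0].max().round(),"y",r[:,1].min().round(),r[:,1].max().round(),"plate x",pl[:,0].min().round(),pl[:,0].max().round(),"ytop",pl[:,1].min().round())
E
```

```text
scene shift [-2.   0.8]
206 mouth x 203.0 256.0 y 97.0 147.0 plate x 178.0 247.0 ytop 109.0
212 mouth x 194.0 248.0 y 106.0 157.0 plate x 170.0 239.0 ytop 118.0
218 mouth x 186.0 239.0 y 116.0 166.0 plate x 161.0 230.0 ytop 128.0
226 mouth x 174.0 228.0 y 129.0 179.0 plate x 150.0 218.0 ytop 141.0
side shift [-1.9 -5.8]
206 mouth x 554.0 611.0 y 184.0 236.0 plate x 562.0 635.0 ytop 158.0
212 mouth x 562.0 619.0 y 175.0 226.0 plate x 570.0 642.0 ytop 148.0
218 mouth x 570.0 627.0 y 165.0 216.0 plate x 578.0 650.0 ytop 139.0
226 mouth x 580.0 637.0 y 152.0 203.0 plate x 588.0 660.0 ytop 126.0
```

The scene and side crops show the solid tip clear above and inside the right cup's mouth. The gap fits D of about 212–218, so a compression near 30 mm is enough. I'll drop the solid end, pivoting about the left tip.

Request:
servo_tool([
  [40, 1.2, 0, 1.8, 0, 0.02, 0],
  [40, 1.2, 0, 1.8, 0, 0.02, 0],
  [40, 1.2, 0, 1.8, 0, 0.02, -0.001],
])

```text
time: 17.5
tool_pos: [606.0, 106.2, 60.6]
tcp_rot: [-179.6, 3.5, 96.4]
ft_force: [0.8, -8.0, -2.9]
finger_gap: 46.3
```

```bash
python3 - <<'E'
from h import *
st();where();tip()
E
```

```text
t 17.5 p [606.  106.2  60.6] r [-179.62    3.51   96.42] F [ 0.8 -8.  -2.9] M [-1.34 -0.09  0.05] gap 46.3
sprung s,lat,z [34.4  0.2 73.1] solid [-1.932e+02 -1.000e-01  8.710e+01]
comp 31.4 tip z 75.0 lat 0.1
```

Request:
servo_tool([
  [40, 1.2, 0, 1.8, 0, 0.02, 0],
  [40, 1.2, 0, 1.8, 0, 0.02, 0],
  [40, 1.2, 0, 1.6, 0, 0.018, 0],
  [40, 0.9, 0, 0, 0, 0, 0],
])

```text
time: 17.9
tool_pos: [605.9, 106.4, 55.1]
tcp_rot: [-179.6, 0.4, 96.3]
ft_force: [0.2, -8.8, -1.7]
finger_gap: 46.8
```

```bash
python3 - <<'E'
from h import *
st();where();tip()
E
```

```text
t 17.9 p [605.9 106.4  55.1] r [-179.59    0.37   96.33] F [ 0.2 -8.8 -1.7] M [-1.22  0.01  0.1 ] gap 46.8
sprung s,lat,z [33.7  0.3 74.3] solid [-194.3   -0.3   75.7]
comp 30.7 tip z 74.5 lat 0.2
```

Request:
servo_tool([
  [40, -0.2, 0, -0.2, 0, 0.002, -0.001],
  [40, -0.2, 0, -0.1, 0, 0.002, -0.001],
  [40, -0.2, 0, 0, 0, 0.001, -0.001],
  [40, 0.5, 0, 0, 0, 0, 0],
])

```text
time: 18.3
tool_pos: [606.6, 102.5, 55.5]
tcp_rot: [-179.6, 0.4, 96.4]
ft_force: [0.9, -8.1, -3.3]
finger_gap: 46.5
```

```bash
python3 - <<'E'
from h import *
st();where();tip()
E
```

```text
t 18.3 p [606.6 102.5  55.5] r [-179.6     0.39   96.44] F [ 0.9 -8.1 -3.3] M [-1.18 -0.    0.03] gap 46.5
sprung s,lat,z [29.8  0.3 74.7] solid [-1.982e+02  1.000e-01  7.620e+01]
comp 26.8 tip z 74.9 lat 0.3
```

Request:
servo_tool([
  [40, -0.3, 0, 0, 0, 0, 0],
  [40, -0.3, 0, 0, 0, 0, 0],
  [40, 0.5, 0, 0, 0, 0, 0],
])

```text
time: 18.6
tool_pos: [606.9, 100.2, 55.6]
tcp_rot: [-179.6, 0.6, 96.4]
ft_force: [0.6, -7.9, -2.6]
finger_gap: 46.2
```

```bash
python3 - <<'E'
from h import *
st();where();tip()
E
```

```text
t 18.6 p [606.9 100.2  55.6] r [-179.58    0.6    96.43] F [ 0.6 -7.9 -2.6] M [-1.08  0.01  0.11] gap 46.2
sprung s,lat,z [27.5  0.3 74.4] solid [-2.005e+02  1.000e-01  7.680e+01]
comp 24.5 tip z 74.7 lat 0.3
```

Request:
servo_tool([
  [40, -0.3, 0, 0.5, 0, 0.007, 0],
  [40, -0.3, 0, 0.3, 0, 0.004, 0],
  [40, 0.5, 0, 0, 0, 0.001, 0],
])

```text
time: 18.9
tool_pos: [607.1, 98.3, 55.0]
tcp_rot: [-179.6, 0.1, 96.4]
ft_force: [-0.0, -6.6, -2.9]
finger_gap: 46.4
```

```bash
python3 - <<'E'
from h import *
st();where();tip()
E
```

```text
t 18.9 p [607.1  98.3  55. ] r [-1.7958e+02  8.0000e-02  9.6430e+01] F [-0.  -6.6 -2.9] M [-1.08 -0.02  0.08] gap 46.4
sprung s,lat,z [25.4  0.4 74.8] solid [-2.026e+02  1.000e-01  7.510e+01]
comp 22.4 tip z 74.8 lat 0.3
```

Request:
servo_tool([
  [40, -0.3, 0, 0, 0, 0.001, 0],
  [40, -0.3, 0, 0, 0, 0.001, 0],
  [40, 0.5, 0, 0, 0, 0.001, 0],
])

```text
time: 19.2
tool_pos: [607.3, 96.4, 55.0]
tcp_rot: [-179.6, 0.1, 96.4]
ft_force: [-0.8, -5.9, -3.3]
finger_gap: 46.1
```

```bash
python3 - <<'E'
from h import *
st();where();tip()
E
```

```text
t 19.2 p [607.3  96.4  55. ] r [-1.7957e+02  8.0000e-02  9.6430e+01] F [-0.8 -5.9 -3.3] M [-1.07 -0.02  0.09] gap 46.1
sprung s,lat,z [23.5  0.4 74.9] solid [-2.045e+02  1.000e-01  7.520e+01]
comp 20.5 tip z 74.9 lat 0.3
```

Request:
servo_tool([
  [40, -0.4, 0, 0, 0, 0.001, 0],
  [40, -0.4, 0, 0, 0, 0.001, 0],
  [40, 0.4, 0, 0, 0, 0, 0],
])

```text
time: 19.5
tool_pos: [607.5, 94.6, 55.1]
tcp_rot: [-179.6, 0.1, 96.4]
ft_force: [-0.2, -6.4, -2.9]
finger_gap: 47.0
```

```bash
python3 - <<'E'
from h import *
st();where();tip()
E
```

```text
t 19.5 p [607.5  94.6  55.1] r [-1.7956e+02  1.1000e-01  9.6430e+01] F [-0.2 -6.4 -2.9] M [-1.03  0.03  0.1 ] gap 47.0
sprung s,lat,z [21.7  0.4 74.8] solid [-2.063e+02  1.000e-01  7.530e+01]
comp 18.7 tip z 74.9 lat 0.3
```

Request:
servo_tool([
  [40, -0.4, 0, 0, 0, 0.001, 0],
  [40, -0.4, 0, 0, 0, 0.001, 0],
  [40, 0.4, 0, 0, 0, 0, 0],
])

```text
time: 19.8
tool_pos: [607.7, 93.0, 55.2]
tcp_rot: [-179.6, 0.1, 96.4]
ft_force: [-0.3, -6.9, -3.7]
finger_gap: 46.2
```

```bash
python3 - <<'E'
from h import *
st();where();tip()
E
```

```text
t 19.8 p [607.7  93.   55.2] r [-1.7956e+02  1.4000e-01  9.6440e+01] F [-0.3 -6.9 -3.7] M [-0.96  0.02  0.13] gap 46.2
sprung s,lat,z [20.1  0.4 74.9] solid [-2.079e+02  2.000e-01  7.540e+01]
comp 17.1 tip z 74.9 lat 0.4
```

Request:
servo_tool([
  [40, -0.5, 0, 0, 0, 0.001, 0],
  [40, -0.5, 0, 0, 0, 0.001, 0],
  [40, 0.4, 0, 0, 0, 0, 0],
])

```text
time: 20.1
tool_pos: [607.9, 91.4, 55.2]
tcp_rot: [-179.5, 0.1, 96.5]
ft_force: [0.0, -6.3, -3.0]
finger_gap: 46.2
```

Request:
servo_tool([
  [40, -0.5, 0, 0, 0, 0.001, 0],
  [40, -0.5, 0, 0, 0, 0.001, 0],
  [40, 0.4, 0, 0, 0, 0, 0],
])

```text
time: 20.4
tool_pos: [608.0, 90.9, 55.2]
tcp_rot: [-179.5, 0.0, 96.5]
ft_force: [0.3, -5.0, -2.8]
finger_gap: 46.3
```

```bash
python3 - <<'E'
from h import *
st();where();tip()
E
```

```text
t 20.4 p [608.   90.9  55.2] r [-1.7955e+02  4.0000e-02  9.6480e+01] F [ 0.3 -5.  -2.8] M [-0.88 -0.03  0.09] gap 46.3
sprung s,lat,z [17.9  0.3 75.1] solid [-210.1    0.3   75.3]
comp 14.9 tip z 75.2 lat 0.3
```

Request:
servo_tool([
  [40, -0.6, 0, 0, 0, 0, 0],
  [40, -0.6, 0, 0, 0, 0, 0],
  [40, 0, 0, 0, 0, 0, 0],
])

```text
time: 20.7
tool_pos: [608.0, 90.7, 55.2]
tcp_rot: [-179.5, -0.0, 96.5]
ft_force: [-0.7, -3.7, -4.0]
finger_gap: 45.9
```

Request:
servo_tool([
  [40, -0.3, 0, 0, 0, 0, 0],
  [40, 0, 0, 0, 0, 0, 0],
  [40, 0, 0, 0, 0, 0, 0],
])

```text
time: 21.0
tool_pos: [608.0, 90.6, 55.2]
tcp_rot: [-179.5, -0.0, 96.5]
ft_force: [-0.4, -2.9, -2.7]
finger_gap: 46.4
```

```bash
python3 - <<'E'
from h import *
st();where();tip()
a=snapshot("scene");b=snapshot("side")
cv2.imwrite("pics/a5.png",a);cv2.imwrite("pics/b5.png",b)
f=lambda i,x,y,w,h:cv2.resize(i[y:y+h,x:x+w],(400,400),interpolation=cv2.INTER_CUBIC)
cv2.imwrite("pics/k.png",np.hstack([f(a,260,185,60,60),f(b,195,155,60,60)]))
E
```

```text
t 21.0 p [608.   90.6  55.2] r [-1.7955e+02 -3.0000e-02  9.6510e+01] F [-0.4 -2.9 -2.7] M [-0.42  0.02 -0.03] gap 46.4
sprung s,lat,z [17.6  0.3 75.3] solid [-210.4    0.3   75.2]
comp 14.6 tip z 75.3 lat 0.3
```

View pics/k.png

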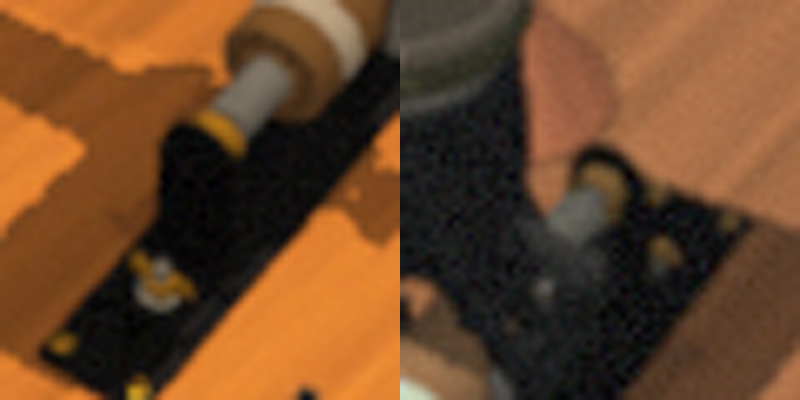

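The solid hub now reaches right up to the right cup's mouth, so the pin is in. The contact came at D of about 213, which matches the picture. I'll shed the rest of the push and lower gently until the cups carry the weight.

Request:
servo_tool([
  [40, -0.8, 0, 0, 0, 0, 0],
  [40, -0.8, 0, 0, 0, 0, 0],
  [40, -0.4, 0, 0, 0, 0, 0],
  [40, 0, 0, 0, 0, 0, 0],
])

```text
time: 21.5
tool_pos: [608.0, 90.5, 55.2]
tcp_rot: [-179.6, -0.2, 96.5]
ft_force: [-0.8, -1.0, -3.5]
finger_gap: 46.6
```

Request:
servo_tool([
  [40, -0.2, 0, 0.6, 0, 0, 0],
  [40, -0.2, 0, 0.6, 0, 0, 0],
  [40, 0, 0, 0, 0, 0, 0],
])

```text
time: 21.8
tool_pos: [608.1, 90.5, 55.1]
tcp_rot: [-179.6, -0.2, 96.5]
ft_force: [-1.9, 1.9, -2.3]
finger_gap: 46.2
```

```bash
python3 - <<'E'
from h import *
st();where();tip()
E
```

```text
t 21.8 p [608.1  90.5  55.1] r [-179.57   -0.22   96.54] F [-1.9  1.9 -2.3] M [ 0.05  0.23 -0.07] gap 46.2
sprung s,lat,z [17.4  0.3 75.5] solid [-210.6    0.4   74.7]
comp 14.4 tip z 75.4 lat 0.3
```

Request:
servo_tool([
  [40, 0.3, 0, 0.8, 0, 0, 0],
  [40, 0.2, 0, 0.8, 0, 0, 0],
  [40, 0, 0, 0.8, 0, 0, 0],
  [40, 0, 0, 0, 0, 0, 0],
])

```text
time: 22.2
tool_pos: [608.9, 90.5, 53.6]
tcp_rot: [-179.7, -0.2, 96.5]
ft_force: [-1.6, 1.2, -1.0]
finger_gap: 46.4
```

```bash
python3 - <<'E'
from h import *
st();where();tip()
E
```

```text
t 22.2 p [608.9  90.5  53.6] r [-1.7967e+02 -1.7000e-01  9.6550e+01] F [-1.6  1.2 -1. ] M [0.07 0.22 0.03] gap 46.4
sprung s,lat,z [17.4  1.  74. ] solid [-210.6    1.2   73.3]
comp 14.4 tip z 73.9 lat 1.0
```

Request:
servo_tool([
  [48, 0, 0, 0, 0, 0, 0],
  [50, 0, 0, 0, 0, 0, 0],
  [54, 0, 0, 0, 0, 0, 0],
  [60, 0, 0, 0, 0, 0, 0],
  [70, 0, 0, 0, 0, 0, 0],
  [80, 0, 0, 0, 0, 0, 0],
  [80, 0, 0, 0, 0, 0, 0],
  [80, 0, 0, 0, 0, 0, 0],
])

```text
time: 23.0
tool_pos: [610.3, 90.1, 53.8]
tcp_rot: [-179.8, -0.1, 96.5]
ft_force: [0.8, 0.2, 0.1]
finger_gap: 79.9
```

```bash
python3 - <<'E'
from h import *
st();where()
E
```

```text
t 23.0 p [610.3  90.1  53.8] r [-1.7983e+02 -1.4000e-01  9.6530e+01] F [0.8 0.2 0.1] M [-0.   -0.02  0.07] gap 79.9
sprung s,lat,z [16.9  2.3 74. ] solid [-211.1    2.5   73.5]
```

Request:
servo_tool([
  [80, 0, -1, -3, 0, 0, 0],
  [80, 0, 0, -6, 0, 0, 0],
  [80, 0, 0, -10, 0, 0, 0],
  [80, 0, 0, -20, 0, 0, 0],
  [80, 0, 0, -30, 0, 0, 0],
  [80, 0, 0, -30, 0, 0, 0],
  [80, 0, 0, -30, 0, 0, 0],
  [80, 0, 0, -20, 0, 0, 0],
  [80, 0, 0, 0, 0, 0, 0],
  [80, 0, 0, 0, 0, 0, 0],
])

```text
time: 24.0
tool_pos: [609.7, 89.7, 214.7]
tcp_rot: [180.0, -0.1, 96.5]
ft_force: [-0.4, -0.0, -0.3]
finger_gap: 80.2
```

```bash
python3 - <<'E'
from h import *
st()
a=snapshot("scene");b=snapshot("side");w=snapshot("wrist")
f=lambda i,x,y,w,h:cv2.resize(i[y:y+h,x:x+w],(400,300),interpolation=cv2.INTER_CUBIC)
cv2.imwrite("pics/z.png",np.vstack([np.hstack([f(a,250,140,120,90),f(b,150,165,120,90)]),np.hstack([f(w,0,0,512,384),f(a,100,100,340,255)])]))
E
```

```text
t 24.0 p [609.7  89.7 214.7] r [ 1.7997e+02 -1.2000e-01  9.6530e+01] F [-0.4 -0.  -0.3] M [ 0.03 -0.01  0.01] gap 80.2
```

View pics/z.png

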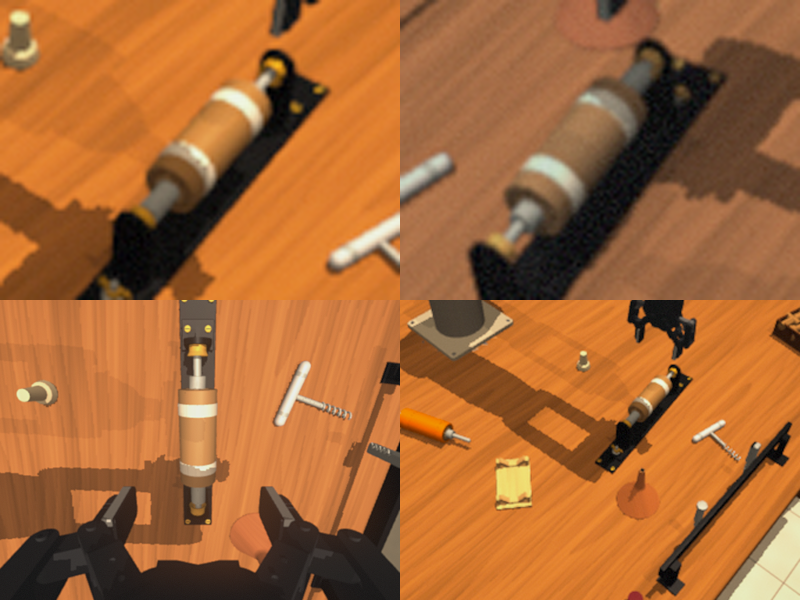

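The roll hangs level with both pins in their cups, at (272,68) and (145,218) in the top-left crop. The cradle is empty, the corkscrew, stopper and funnel haven't moved, and the gripper is well clear.

```bash
python3 -c "
from bench import *
print(hand_in())"
```

```text
the job is handed in; nothing more can be done
None
```

The kraft roll is in the counter holder with both pins in their cups. I let go and handed the job in at about 24 s of the 69 s allowed.

- **Left cup:** I tilted the solid end up 11°, put the sprung pin in the left cup, and pushed the spring in about 31 mm. The highest force was about 9 N.
- **Right cup:** I swung the solid pin down in front of the right cup and eased it out in steps of 2 mm or less. It stopped when the gap between the cup bottoms was about 213 mm.
- **Release:** The wrist's pull along the spindle fell to about 1–2 N. I lowered the roll about 1.5 mm until the cups took most of its weight, then opened the fingers.

**Last checks:** After letting go, the wrist force was about 0. The final pictures show the roll level in both cups, the cradle empty, and the corkscrew, stopper and funnel where they were.

**Disagreements:**
- My picture estimates of the gap ran from about 207 to 221 mm, so I relied on the feel of the contact instead.
- The left cup bottom was about 3 mm beyond where the cameras put it.
- As the fingers opened, the arm drifted about 1.5 mm sideways. It did not visibly disturb the roll.

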